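Roll a feed roller up the ramp into its seat and shut the keeper

ROBOT

A 6-joint arm with a two-finger parallel gripper is mounted at the origin on a cart in front of the work surface, level with it; the furniture and walls round the work are solid. World frame = base frame: x ahead of the robot, y to its left, z up, the work surface at z = 0. Lengths are in mm, angles in degrees, forces in N, time in s.
With the tool pointing down it reaches from about 325 to 850 mm from the base axis. Payload 4.4 kg.
Tool frame: the origin (TCP) lies on the centre line of the jaws, within the pads' length; the fingertips stand 22 mm ahead of it and the grasp point (between the pads) lies 3 mm ahead of it (arm.tip_reach is the distance from the TCP to the fingertips, in mm); z points along the fingers, y is the line along which they close (so a half turn about z gives the same grasp; the last joint's range is limited). The gripper opens to 94 mm and grips with 3 to 60 N. Pads are 16 mm wide; open, the fingers measure 119 mm over their backs; the gripper's body (75 mm by 177 mm) begins 78 mm behind the grasp point.
Start: joints at [-78.925, 11.837, 88.321, -0, 79.842, -8.623], TCP at [193.801, -541.358, 227.447] pointing down, gripper open.
Joint ranges: [-156.59, 156.59], [-49.26, 127.26], [12.9, 141.05], [-63.56, 243.56], [4.71, 150.69], [-161.64, 161.64]. Speed limits (degrees/s): [159.86, 159.86, 180, 180, 180, 180].

INTERFACE

Orientations are given as a 3x3 rotation matrix whose columns are the frame's x, y, z axes.
In Python, from cell import arm, cams, order, current_clock, current_q, current_qvel, current_tau, current_tool_pos, current_eef_rot, current_ft_force, current_torque, current_finger_gap, current_gripper_force gives the robot as it stands. Calls block until the motion is done:
- arm.reach(position, orientation): joint-space move of the TCP to a pose.
- arm.servo_line(position, rotation=None, velocity=150, threshold=None): straight line of the TCP; rotation=None keeps the orientation; velocity is the mean speed in mm/s. With threshold (N) it stops when the force on the tool has changed by that much, and returns True; else False.
- arm.goto_joints(angles): joint-space move.
- arm.move_gripper(opening, f_grip=None): opening from 0.0 (shut) to 1.0 (fully open); f_grip is the grip in N (None keeps the last); returns when the fingers have stopped.
- arm.pause(seconds).
- arm.ik(position, orientation): joint angles nearest the present ones, or None.
- cams.grab_frame(name): name is "scene" or "top"; returns a dict with "image" (420x560x3 uint8, blue, green, red), "depth" (420x560 float32, mm along the optical axis (not along the pixel's ray), 0 where there is no reading), "fx", "fy", "cx", "cy" (pixels), "R" (3x3) and "t" (3): a world point X has camera coordinates R X + t. Camera axes: x right, y down, z forward; pixel columns grow to the right and rows downward; lengths in mm; the calibration is good to about 2 mm. A picture is of the moment at which its call begins.
A pose or a line that the arm cannot do raises arm.PlanningError and nothing moves.
- order.finish_job(): hands the job in; it is judged then, once.
Readings, each from a call of its own:
- current_clock(): time.
- current_q(): joint angles.
- current_qvel(): joint speeds.
- current_tau(): joint torques, N m.
- current_tool_pos(): TCP position.
- current_eef_rot(): TCP orientation.
- current_ft_force(): force on the tool from outside, world axes, zero at the start.
- current_torque(): the same for the moment, N m.
- current_finger_gap(): opening from 0.0 (shut) to 1.0 (fully open).
- current_gripper_force(): force on a finger pad.
Only numpy, scipy, OpenCV 4.12 (cv2) and the standard library are available. Lean on these libraries where they do the work, as an engineer would, in place of code of your own. Each camera call takes 0.05 s, during which the arm holds its last target. There are 200 camera calls.

TASK

With the fingertips only, push the dark steel feed roller up the ramp, slowly and steadily so that it never runs back, over the crest and home against the steel end stop. Then push the red keeper arm fully across behind it. Do not pinch or lift the roller, and leave the solder spool, the bottle and the circuit board where they are.

Things in the scene. Friction and masses are not known exactly. Their poses are not given: they have to be found in the camera images.
- ramp: roller ramp fixed to the bench: grey base block 270 x 150 x 23 mm, centred 3 mm downhill of the origin, with a smooth light grey track on it. Origin: on the bench; x points uphill along the track, y to the left of that, z up. Track surface height at x (mm): open foot end -135: 34; hollow where the roller starts -75: 29; 7 degree slope to the crest 60: 46; down 8 degrees to the end stop 105: 39
- seat (a point): where the seated roller's centre lies: x = 85, y = 0, z = 62 mm in the ramp's frame, 20 mm before the steel end stop's face. The stop is 12 mm thick, its top 85 mm above the bench. The track is 98 mm wide between two blue side rails, 6 mm thick, that rise 12 mm above it all along; no wall at the foot
- slope (a point): point on the track's centre line at the bottom of the hollow (x = -75 mm, z = 29 mm in the ramp's frame); its x axis points up along the 7 degree slope, its z axis is normal to the slope. A roller resting on the slope has its centre 20 mm from this plane; more than 30 mm counts as lifted
- roller: smooth dark steel feed roller with two orange bands, 40 mm diameter, 90 mm long, plus a steel journal (12 x 5 mm) on each end; 0.2 to 0.42 kg. Origin: its centre; y is its axis, x and z turn as it rolls. On the slope it rolls back freely when let go and must never go faster than 0.2 m/s; past the crest it drops by itself against the stop and stays
- keeper (a joint): angle of the red keeper arm about its upright pivot left of the track: 0 = fully across the track behind the seated roller (hard stop), 1.57 = along the left rail pointing to the foot, more = leaning outward; starts 1.6 to 2.1. Slight friction holds it anywhere; about 0.5 N at the peg moves it
- keeper_hinge (a point): on the keeper's pivot axis, 75 mm above the bench, at the top of the arm; at x = 57.5, y = 68 mm in the ramp's frame. Arm: 8 mm thick, 14 mm high (61 to 75 mm above the bench), 82 mm long
- keeper_peg (a point): top centre of the black upright peg (12 mm diameter) on the keeper arm, 75 mm from the pivot, 95 mm above the bench; the peg reaches down to 61 mm
- solder_spool: solder spool standing right of the ramp, black flanges, 60 mm diameter, 44 mm high; origin: centre of its underside. Leave alone
- flux_bottle: white dropper bottle with a red collar, standing beyond the end stop, 35 mm diameter, 104 mm high; origin: centre of its underside. Leave alone
- board: green circuit board, 74 x 73 x 17 mm, lying on the pink mat right of the ramp's foot; origin: centre of its underside. Leave alone
Things that resemble listed ones, but are neither listed nor needed, are in the scene too. Leave any green or turquoise look-alike of the roller alone.

How it is judged:
By the outcome, as a careful person would: the job done as asked, in the order asked, and still so for the second after the job is handed in, with the robot touching nothing.
It also fails if it takes over 51 s, if anything falls off the work surface, if the arm or the gripper's body presses on something with over 40 N, if the wrist force passes 120 N, or if a joint passes its speed limit or range.

## Working session

There is one attempt and no reset: what is moved stays moved. The work goes in short steps, each a Python script; the robot and the scene stay as the last script left them, time stands still between calls to the robot, and variables do not carry over. Pictures are saved under pics/ and viewed, at most 10 in all, crops included, and the job is handed in when it is done.

```bash
ls; mkdir -p pics; python3 - <<'E'
from cell import *
import cv2,numpy as np
for n in("scene","top"):
    f=cams.grab_frame(n);cv2.imwrite(f"pics/{n}0.png",f["image"]);np.savez(f"{n}0.npz",**f)
    print(n,f["R"],f["t"],f["fx"],f["cx"],f["cy"])
print(current_clock(),arm.tip_reach,current_eef_rot())
E
```

```text
pics
scene [[-0.86979793 -0.49339382  0.00375448]
 [-0.36613427  0.64031543 -0.67523466]
 [ 0.33075256 -0.58869235 -0.73759342]] [ 569.58211336  223.42045669 1030.66532381] 446.5933748411722 282.83169429321237 206.35631882709157
top [[ 0.0204438  -0.99958816  0.02013879]
 [-0.99785647 -0.02165256 -0.06175465]
 [ 0.06216527 -0.01883313 -0.99788817]] [  82.805922    618.28896691 1104.54859202] 504.71923291976293 276.53734272149205 208.3601366380614
0.1 22.0 [[ 9.41466985e-01  3.37104934e-01 -4.23661062e-04]
 [ 3.37105095e-01 -9.41464957e-01  1.97222839e-03]
 [ 2.65985878e-04 -1.99960622e-03 -9.99997965e-01]]
```

View pics/scene0.png

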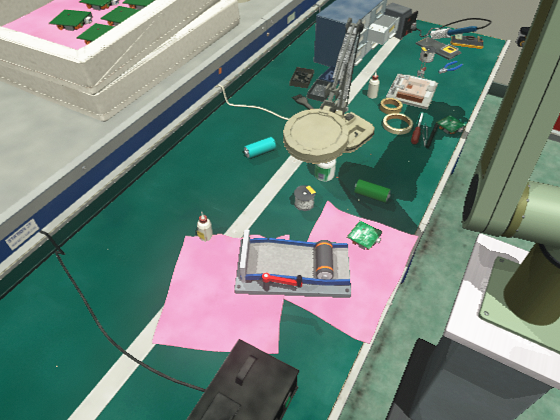

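View pics/top0.png

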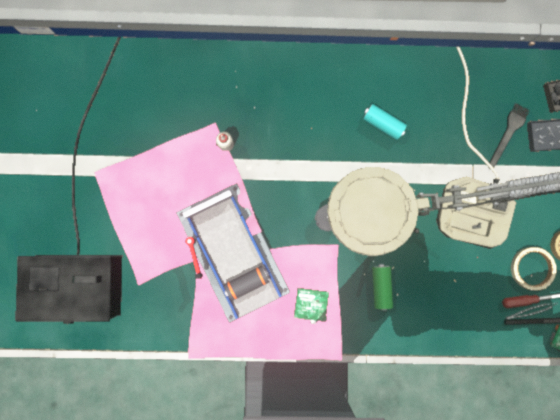

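The scene view shows the ramp around (295,265), with the stop at its left end and the roller at (325,258). In the top view the stop is at (208,202), the roller at (246,282), the red keeper from (190,241) to (199,275), and the lamp head at (373,212).

```bash
cat > h.py <<'E'
import numpy as np,cv2
def world(f,mask):
    v,u=np.nonzero(mask&(f["depth"]>0)); d=f["depth"][v,u]
    c=np.stack([(u-f["cx"])/f["fx"]*d,(v-f["cy"])/f["fy"]*d,d],1)
    return (c-f["t"])@f["R"]
def ray(f,u,v,z):
    d=np.array([(u-f["cx"])/f["fx"],(v-f["cy"])/f["fy"],1.])@f["R"]; o=-f["t"]@f["R"]
    return o+d*(z-o[2])/d[2]
E
python3 - <<'E'
from h import *
f=dict(np.load("top0.npz")); g=dict(np.load("scene0.npz"))
for n,f,roi in(("top",f,(170,175,125,155)),("scene",g,(225,225,135,80))):
    x,y,w,h=roi; m=np.zeros((420,560),bool); m[y:y+h,x:x+w]=1
    hsv=cv2.cvtColor(f["image"],cv2.COLOR_BGR2HSV);H,S,V=[hsv[...,i].astype(int) for i in range(3)]
    blue=m&(H>100)&(H<125)&(S>90); red=m&((H<6)|(H>174))&(S>150); 
    orange=m&(H>6)&(H<20)&(S>120)
    for k,mm in(("blue",blue),("red",red),("orange",orange)):
        P=world(f,mm)
        if len(P)<5: print(n,k,len(P));continue
        print(n,k,len(P),P.mean(0).round(1),np.percentile(P[:,2],[5,50,95]).round(), cv2.minAreaRect(P[:,:2].astype(np.float32)))
    if n=="top":
        P=world(f,m); s=P[(P[:,2]>78)&(P[:,2]<92)]; print("stop",len(s),s.mean(0),cv2.minAreaRect(s[:,:2].astype(np.float32)))
        b=P[(P[:,2]>15)&(P[:,2]<55)];print("base",cv2.minAreaRect(b[:,:2].astype(np.float32)))
    A=world(f,np.ones((420,560),bool)); L=A[(A[:,2]>120)&(np.hypot(A[:,0]-550,A[:,1])<600)&(A[:,0]>300)]
    for lo,hi in((120,200),(200,300),(300,450),(450,900)):
        q=L[(L[:,2]>lo)&(L[:,2]<hi)]
        if len(q): print("tall",lo,len(q),q.min(0).round(),q.max(0).round())
    c=f["image"][y-10:y+h+10,x-10:x+w+10]; cv2.imwrite(f"pics/{n}crop.png",cv2.resize(c,None,fx=3.4,fy=3.4,interpolation=cv2.INTER_CUBIC))
E
```

```text
top blue 397 [508.6 186.1  49.1] [41. 49. 57.] ((508.3088684082031, 185.44802856445312), (235.43931579589844, 108.69099426269531), 27.67459487915039)
top red 20 [509.9 265.8  73.7] [70. 74. 77.] ((509.9127502441406, 266.187744140625), (70.19534301757812, 5.1613898277282715), 12.442713737487793)
top orange 64 [454.1 160.8  65.4] [58. 66. 71.] ((454.0216979980469, 158.2277374267578), (36.713478088378906, 72.1268081665039), 27.362892150878906)
stop 325 [613.82334109 244.06268579  84.27253426] ((570.6367797851562, 259.0633850097656), (81.50363159179688, 187.73338317871094), 71.32231903076172)
base ((497.52667236328125, 176.0327911376953), (322.1666564941406, 161.22190856933594), 26.512737274169922)
tall 120 318 [ 522. -395.  121.] [686.   3. 200.]
tall 200 12688 [ 524. -408.  200.] [907. 488. 300.]
tall 300 17249 [ 634. -377.  300.] [962. 487. 338.]
scene blue 681 [496.5 183.4  44.2] [30. 44. 55.] ((509.0931396484375, 179.78834533691406), (241.15638732910156, 172.85353088378906), 27.36377716064453)
scene red 201 [510.6 271.7  71.6] [64. 73. 77.] ((508.69110107421875, 262.0195617675781), (88.52033233642578, 28.48569107055664), 20.832168579101562)
scene orange 69 [452.5 151.6  60.7] [18. 65. 70.] ((453.2498474121094, 120.1474609375), (156.25059509277344, 66.15648651123047), 87.7716293334961)
tall 120 754 [ 523. -399.  120.] [675.   5. 200.]
tall 200 8142 [ 523. -484.  200.] [911. 486. 300.]
tall 300 21617 [ 635. -487.  300.] [1149.  487.  450.]
tall 450 4182 [ 934. -103.  450.] [1149.  282.  486.]
```

View pics/topcrop.png

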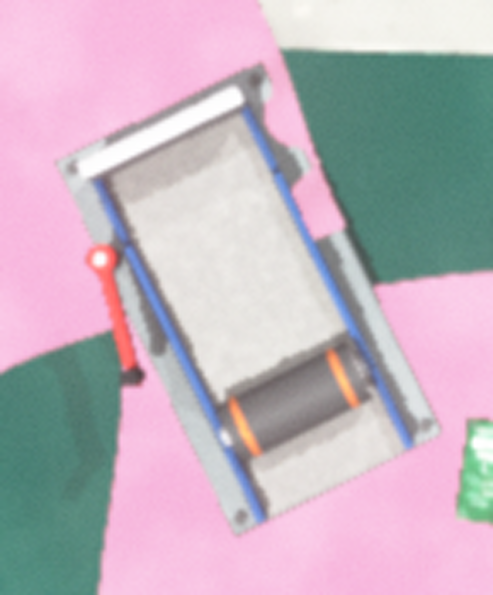

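View pics/scenecrop.png

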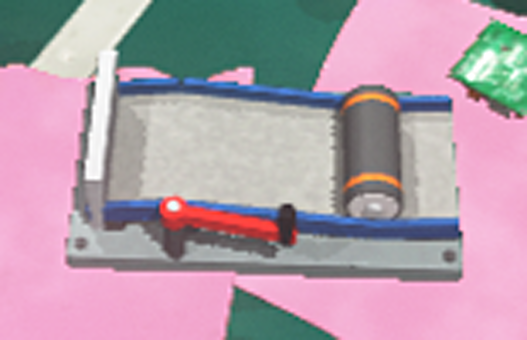

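The close-ups show hinge cap at top-view crop (101,258), peg at crop (133,377) and roller centre at crop (295,402). In the scene view the roller sits in the hollow, square to the rails. Next I compute the ramp frame and keeper angle, then approach.

```bash
cat >> h.py <<'E'
YAW=np.deg2rad(27.6); c,s=np.cos(YAW),np.sin(YAW); A=np.array([[c,-s],[s,c]])
O=np.array([508.3,185.4])+A@[15,0]
def W(x,y,z): p=O+A@[x,y]; return np.array([p[0],p[1],z])
def L(P): return A.T@(np.asarray(P)[:2]-O)
def Rt(a): # tool down, tool x at angle a (rad) in the ramp frame
    a=a+YAW; return np.array([[np.cos(a),np.sin(a),0],[np.sin(a),-np.cos(a),0],[0,0,-1.]])
E
python3 - <<'E'
from h import *
from cell import *
f=dict(np.load("top0.npz"));g=dict(np.load("scene0.npz"))
def P(u,v,z): return L(ray(f,u/3.4+160,v/3.4+165,z))
def Q(u,v,z): return L(ray(g,u/3.4+215,v/3.4+215,z))
print("hinge (57.5,68)",P(101,258,75),Q(174,206,75)); p=P(133,374,95);q=Q(288,208,95); print("peg",p,q,[np.arctan2(57.5-r[0],68-r[1]) for r in (p,q)])
print("stop mid (111,0) z85",P(162,132,85)); print("roller",P(295,402,62))
print("foot rail ends (-135,+-52)",P(259,519,46),P(410,443,46))
T=22
for x,z in((-114,37.5),(52,58)): print(arm.ik(W(x,0,z+T),Rt(0)),arm.ik(W(x,0,z+T),Rt(np.pi)))
E
```

```text
hinge (57.5,68) [56.32608773 66.65590127] [55.90388202 67.9011619 ]
peg [-16.337901    77.10542805] [-17.87988072  80.02444901] [np.float64(1.6934933330172683), np.float64(1.7289816003904261)]
stop mid (111,0) z85 [108.55831249  -1.76695123]
roller [-76.90011162  -0.37632278]
foot rail ends (-135,+-52) [-133.26775578   53.27759645] [-133.31613855  -52.77284237]
[ 7.13706822e+00  8.71056895e+00  1.14616956e+02 -2.54444375e-14
  5.66724748e+01  6.95370682e+01] [ 7.13706822e+00  8.71056895e+00  1.14616956e+02 -2.54444375e-14
  5.66724748e+01 -1.10462932e+02]
[ 1.27137362e+01  2.45024557e+01  9.05621660e+01 -2.54444375e-14
  6.49353783e+01  7.51137362e+01] [ 1.27137362e+01  2.45024557e+01  9.05621660e+01 -2.54444375e-14
  6.49353783e+01 -1.04886264e+02]
```

```bash
sed -i 's/A@\[15,0\]/A@[14,-0.5]/' h.py; python3 - <<'E'
from h import *
from cell import *
T=22
q=current_q(); t=current_clock()
arm.reach(np.array([75,-385,330.]),current_eef_rot()); print(current_clock())
arm.reach(np.array([385,60,300.]),Rt(0)); print(current_clock())
arm.move_gripper(0.5); print(current_clock(),current_finger_gap())
arm.reach(W(-120,0,120+T),Rt(0)); print(current_clock())
arm.servo_line(W(-116,0,37.5+T),velocity=60); print(current_clock(),current_tool_pos(),current_ft_force())
f=cams.grab_frame("scene");cv2.imwrite("pics/s1.png",cv2.resize(f["image"][190:330,200:400],None,fx=4,fy=4,interpolation=cv2.INTER_CUBIC))
E
```

```text
0.9917
2.95
3.8167 0.4996634330452306
4.5583
6.0833 [418.53194778 137.75708305  59.89151633] [ 1.04406057 -0.5125779   0.44150783]
```

View pics/s1.png

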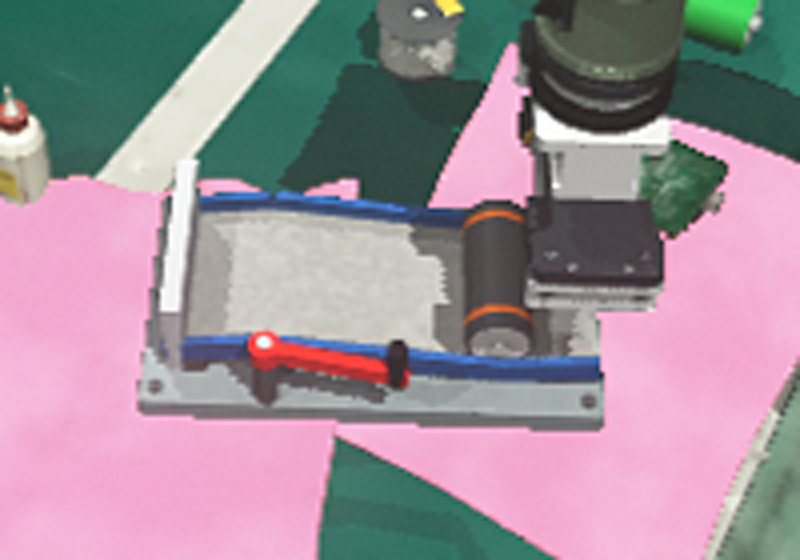

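The gripper (at about 590,240) stands behind the roller (500,280), fingers at the foot and everything clear. Now one steady push.

```bash
python3 - <<'E'
from h import *
from cell import *
T=22
print(arm.servo_line(W(52,0,58+T),velocity=25,threshold=15),current_clock(),L(current_tool_pos()),current_ft_force())
for n in("scene","top"):
    f=cams.grab_frame(n);x,y,w,h=(200,190,200,140) if n=="scene" else (170,175,125,155)
    cv2.imwrite(f"pics/{n}2.png",cv2.resize(f["image"][y:y+h,x:x+w],None,fx=3.6,fy=3.6,interpolation=cv2.INTER_CUBIC))
E
```

```text
False 13.05 [5.19810985e+01 1.70102211e-02] [ 0.6764943  -0.09768772  0.01294627]
```

View pics/scene2.png

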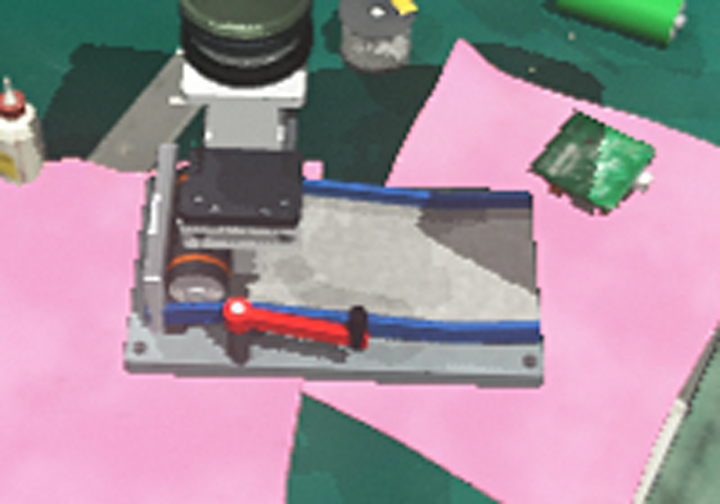

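The roller (195,275) lies against the stop (160,240). I'll retreat, close the fingers and push the keeper peg round its arc.

```bash
python3 - <<'E'
from h import *
from cell import *
T=22; H=np.array([57.5,68])
def F(a,gap,tip):
    d=np.array([np.cos(a),-np.sin(a)]); p=H+75*np.array([-np.sin(a),-np.cos(a)])-gap*d
    return W(p[0],p[1],tip+T),Rt(np.pi-a)
arm.servo_line(W(35,0,70+T),velocity=60); arm.servo_line(W(20,0,150+T),velocity=120)
arm.move_gripper(0.0); print(current_clock(),current_finger_gap())
arm.reach(*F(1.72,28,140)); arm.servo_line(F(1.72,28,81)[0],velocity=80); print(current_clock(),current_ft_force())
for a in np.linspace(1.72,0.0,9):
    p,R=F(a,14,81); r=arm.servo_line(p,R,velocity=30,threshold=12)
    print(round(a,2),r,round(current_clock(),2),current_ft_force().round(1))
    if r: break
else:
    p,R=F(0,9.5,81); print("final",arm.servo_line(p,R,velocity=10,threshold=5),L(current_tool_pos()),current_ft_force().round(1),current_clock())
for n in("scene","top"):
    f=cams.grab_frame(n);x,y,w,h=(200,190,200,140) if n=="scene" else (170,175,125,155)
    cv2.imwrite(f"pics/{n}3.png",cv2.resize(f["image"][y:y+h,x:x+w],None,fx=3.6,fy=3.6,interpolation=cv2.INTER_CUBIC))
E
```

```text
15.3083 0.007663971237665953
17.3417 [0.65245446 0.57958417 0.36944251]
1.72 False 17.96 [-0.1 -0.1 -0.1]
1.5 False 18.65 [-0.4 -0.7  0.1]
1.29 False 19.34 [-0.6  0.3 -0. ]
1.08 False 20.03 [ 0.7 -0.5  0.5]
0.86 False 20.73 [0.1 0.4 0.5]
0.64 False 21.42 [ 0.   0.7 -0.8]
0.43 False 22.11 [ 0.1 -0.4 -0.6]
0.22 False 22.8 [ 0.1  0.3 -0.3]
0.0 False 23.49 [-4.7 -2.1  3.7]
final True [41.70274301 -6.62690229] [ 0.  -0.4  0.6] 23.7917
```

View pics/scene3.png

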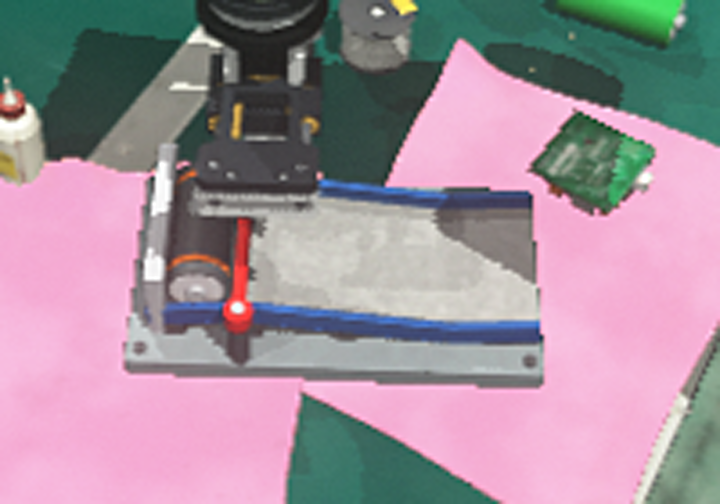

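The arm (240,260) lies across behind the roller (200,250). The last stop was triggered by a force change from a preloaded state, so I'll press again from a clean baseline, then retreat and check.

```bash
python3 - <<'E'
from h import *
from cell import *
T=22
print(arm.servo_line(W(49,-7,81+T),velocity=10,threshold=4),L(current_tool_pos()),current_ft_force().round(1),current_clock())
arm.servo_line(W(25,-7,81+T),velocity=40); arm.servo_line(W(15,-7,150+T),velocity=100)
arm.reach(np.array([385,60,300.]),Rt(np.pi))
f=cams.grab_frame("top"); I=f["image"][175:330,170:295]
cv2.imwrite("pics/top4.png",cv2.resize(I,None,fx=3.8,fy=3.8,interpolation=cv2.INTER_CUBIC))
m=np.zeros((420,560),bool);m[175:330,170:295]=1
h=cv2.cvtColor(f["image"],cv2.COLOR_BGR2HSV).astype(int);H,S=h[...,0],h[...,1]
P=world(f,m&((H<6)|(H>174))&(S>150));l=np.array([L(p) for p in P]);print("red x,y",l.mean(0),np.polyfit(l[:,1],l[:,0],1),l.min(0),l.max(0))
P=world(f,m&(H>6)&(H<20)&(S>120));print("bands",np.mean([L(p) for p in P if p[2]>55],0),current_clock())
E
```

```text
True [41.44605221 -6.21581638] [ 1.   0.5 -0.6] 24.35
red x,y [57.46988159 42.09661153] [-0.12952024 62.92224473] [52.10563235  8.77778932] [61.79153476 61.89745448]
bands [83.76252856  2.52901769] 26.75
```

View pics/top4.png

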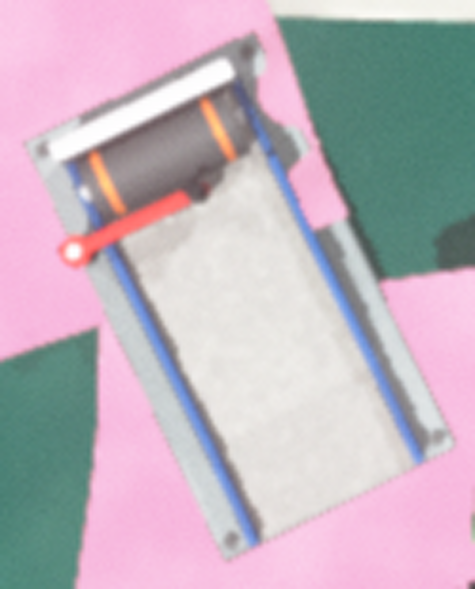

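```bash
python3 - <<'E'
from h import *
from cell import *
T=22
f=dict(np.load("top0.npz"))
P=lambda u,v,z:L(ray(f,u/3.8+170,v/3.8+175,z))
a,b,p=P(73,250,75),P(188,198,75),P(208,183,95)
print(a,b,p,np.arctan2(*(a-b)),np.arctan2(*(a-p)))
arm.reach(W(20,-7,150+T),Rt(np.pi)); arm.servo_line(W(30,-7,81+T),velocity=80)
arm.pause(.3);print(current_ft_force())
for x in(40,42,43,44,44.5):
    arm.servo_line(W(x,-7,81+T),velocity=10); arm.pause(.3); print(x,(A.T@current_ft_force()[:2]).round(1),L(current_tool_pos()).round(1),current_clock())
    if (A.T@current_ft_force()[:2])[0]<-8: break
E
```

```text
[57.9617443  67.99814639] [55.57946047 -1.29503605] [ 56.81192573 -16.02134199] 0.034366236623792665 0.013684287039012179
[-0.35793277  0.56148024 -0.29131972]
40 [0.4 0. ] [40. -7.] 30.4833
42 [-1.3  0.1] [41.8 -7. ] 31.1333
43 [-5.7  0. ] [42.2 -7. ] 31.6833
44 [-7.7 -1. ] [42.3 -7. ] 32.2333
44.5 [-7.6 -0.2] [42.4 -7. ] 32.7833
```

The force rises to 7.7 N with no further travel, so the keeper is on its hard stop. I'll retreat and hand in.

```bash
python3 - <<'E'
from h import *
from cell import *
T=22
arm.servo_line(W(25,-7,81+T),velocity=40); arm.servo_line(W(15,-7,150+T),velocity=100)
arm.reach(np.array([385,60,300.]),Rt(np.pi)); arm.pause(.5); print(current_clock())
f=cams.grab_frame("top");m=np.zeros((420,560),bool);m[175:330,170:295]=1
h=cv2.cvtColor(f["image"],cv2.COLOR_BGR2HSV).astype(int);H,S=h[...,0],h[...,1]
P=world(f,m&(H>6)&(H<20)&(S>120));print("bands",np.mean([L(p) for p in P if p[2]>55],0))
P=world(f,m&((H<6)|(H>174))&(S>150));print("red",np.mean([L(p) for p in P],0))
print(order.finish_job())
E
```

```text
35.7167
bands [83.36805595  0.57583493]
red [55.96226077 41.4152974 ]
the job is handed in; nothing more can be done
None
```

The roller is seated against the end stop and the keeper is fully across on its hard stop. The job was handed in at about 36 s with the arm clear; the roller's speed during the push was not measured.

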